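# Stack spacers on an expanding arbor

## Robot

A 6-joint arm with a two-finger parallel gripper is mounted at the origin on the work surface. World frame = base frame: x ahead of the robot, y to its left, z up, the work surface at z = 0. Lengths are in m, angles in rad, forces in N, time in s.
With the tool pointing down it reaches from about 0.275 to 0.725 m from the base axis. Payload 5.6 kg.
Tool frame: the origin (TCP) lies on the centre line of the jaws, within the pads' length; the fingertips stand 19 mm ahead of it and the grasp point (between the pads) is the TCP; z points along the fingers, x is the direction in which the jaws open and shut, and the axes are right-handed (so a half turn about z gives the same grasp; the last joint's range is limited). The gripper opens to 85 mm and grips with 20 to 120 N. Pads are 22 mm wide; open, the fingers measure 114 mm over their backs; the gripper's body (76 mm by 85 mm) begins 54 mm behind the grasp point. The pads swing forward as they close: fully open they stand 13 mm farther back than shut.
Start: joints at [1.608, 0.255, 0.108, 0, -1.424, -0.285], TCP at [0.135, 0.533, 0.25] pointing down, gripper open.
Joint ranges: [-2.95, 2.95], [-1.21, 1.97], [-1.09, 1.5], [-2.87, 1.71], [-2.94, -0.07], [-3.05, 3.05]. Speed limits (rad/s): [2.57, 2.57, 3.14, 3.14, 3.14, 3.14].

## Interface

Orientations are given as a rotation vector (axis times angle).
In Python, from cell import ctrl gives the robot as it stands. Calls block until the motion is done:
- ctrl.move_ptp(position, orientation): joint-space move of the TCP to a pose.
- ctrl.line_to(position, orientation=None, velocity=0.15): straight line of the TCP; orientation=None keeps the orientation; velocity is the mean speed in m/s.
- ctrl.move_j(angles): joint-space move.
- ctrl.gripper_to(opening): opening from 0.0 (shut) to 1.0 (fully open); the grip force is fixed at half the most; returns when the fingers have stopped.
- ctrl.hold(seconds).
- ctrl.ik(position, orientation): joint angles nearest the present ones, or None.
- ctrl.capture(name): name is "side" or "top" or "wrist"; returns the picture (400x640x3 uint8, red, green, blue); there is no depth.
- ctrl.calibration(name): a dict with "fx", "fy", "cx", "cy" (pixels), "dist" ([k1, k2, p1, p2, k3] as OpenCV has them; the pictures are not rectified), "R" (3x3) and "t" (3): a world point X has camera coordinates R X + t. Camera axes: x right, y down, z forward; pixel columns grow to the right and rows downward; lengths in m; the calibration is good to about 2 mm. A picture is of the moment at which its call begins: read the wrist's pose just before it. calibration takes no time and is no camera call; for the wrist camera it gives the pose at the moment of the call.
A pose or a line that the arm cannot do raises ctrl.MotionError and nothing moves.
- ctrl.close_job(): hands the job in, once; it reports no verdict.
Readings, each from a call of its own:
- ctrl.get_time_s(): time.
- ctrl.get_joint_pos(): joint angles.
- ctrl.get_joint_vel(): joint speeds.
- ctrl.get_joint_efforts(): joint torques, N m.
- ctrl.get_eef_pos(): TCP position.
- ctrl.get_ee_rot(): TCP orientation.
- ctrl.get_force(): force on the tool from outside, world axes, zero at the start.
- ctrl.get_ft_torque(): the same for the moment, N m.
- ctrl.get_opening(): opening from 0.0 (shut) to 1.0 (fully open).
Only numpy, scipy, OpenCV 4.12 (cv2) and the standard library are available. Lean on these libraries where they do the work, as an engineer would, in place of code of your own. Each camera call takes 0.05 s, during which the arm holds its last target.

## Task

Thread the three spacer rings onto the upright arbor of the service stand in order of thickness, thickest first at the bottom and thinnest on top, pushing each one fully home before the next goes on, so that the stack stands level and without gaps, then let go. The arbor is not exactly in the middle of its stand and its sprung shoes grip the rings, so feel your way on and push gently, without forcing anything. Leave everything else on the bench alone.

Things in the scene. Friction and masses are not known exactly. Their poses are not given: they have to be found in the camera images.
- spacer_thick: the thickest of three plain aluminium spacer rings lying flat on the bench: 44 mm outside diameter, 18.5 mm bore, 18 mm thick; origin on its axis, at its underside; its z is the ring's axis
- spacer_middle: the middle one of three plain aluminium spacer rings lying flat on the bench: 44 mm outside diameter, 18.5 mm bore, 12 mm thick; origin on its axis, at its underside; its z is the ring's axis
- spacer_thin: the thinnest of three plain aluminium spacer rings lying flat on the bench: 44 mm outside diameter, 18.5 mm bore, 7 mm thick; origin on its axis, at its underside; its z is the ring's axis
- stand: fixed service stand: grey round foot 104 mm across, 12 mm high, then a clamped cross slide (58 x 70 mm, top 24 mm up) carrying an upright steel arbor. Origin: centre of the foot's underside, z up. THE ARBOR'S AXIS IS NOT MEASURED: it is parallel to z but up to 5 mm off the origin along the stand's x and also up to 5 mm along its y. The slide holds against about 60 N of side force
- stand_seat (a point): 45 mm above the stand's origin (not on the arbor's true axis): level of the arbor's shoulder, 28 mm across, on which the first ring seats. Seated undersides above the stand's origin: thick ring 45 mm, middle ring 63 mm, thin ring 75 mm. The arbor is 16 mm in diameter from 45 to 96 mm
- stand_shoes (a point): 92 mm above the stand's origin (not on the arbor's true axis): where three sprung shoes let into the arbor begin. Lead-in from 92 to 81 mm, then straight to 50 mm; they stand out to 21 mm diameter and the bore presses them in, so a ring drags (8 to 18 N of push for the first, less for the next ones) and stays where it is let go until pushed home; home, the push rises sharply
- stand_tip (a point): 98 mm above the stand's origin (not on the arbor's true axis): level of the arbor's flat tip, 13 mm across, with a chamfer to 16 mm at 96 mm. A level ring's bore slips over it when up to about 2.5 mm off; further off, the ring lands on the tip and stops there, pressed up on the side of the ring where the arbor stands
- reagent: bystander: amber reagent bottle, 60 mm across, 130 mm tall, standing; origin at the centre of its underside
- beaker: bystander: glass beaker, 68 mm across, 85 mm tall; origin at the centre of its underside
- bung: bystander: brown-red rubber bung, 38 mm across, 30 mm tall; origin at the centre of its underside
- wrench: bystander: steel wrench, 160 mm long, lying flat along its own x; origin at its middle, underneath
- jar: bystander: white plastic jar with grey lid, 52 mm across, 60 mm tall; origin at the centre of its underside
- pen: bystander: blue pen, 10 mm thick, 130 mm long, lying along its own x; origin at its middle, underneath
- hex_nut: bystander: plain steel hexagon nut, 30 mm across its corners, 12 mm tall, its thread blind; origin at the centre of its underside
Mind the look-alikes: they are no part of the job. Leave any green or red look-alike of the spacer_thick alone.

How it is judged:
By the outcome, as a careful person would: the job done as asked, in the order asked, and still so for the second after the job is handed in, with the robot touching nothing.
It also fails if it takes over 72 s, if anything falls off the work surface, if the arm or the gripper's body presses on something with over 40 N, if the wrist force passes 120 N, or if a joint passes its speed limit or range.

## Working session

There is one attempt and no reset: what is moved stays moved. The work goes in short steps, each a Python script; the robot and the scene stay as the last script left them, time stands still between calls to the robot, and variables do not carry over. Pictures are saved under pics/ and viewed, and the job is handed in when it is done.

```bash
ls; mkdir -p pics; python3 - <<'E'
from cell import ctrl
import cv2
for n in ("side","top","wrist"):
    c=ctrl.calibration(n); print(n,c)
    cv2.imwrite(f"pics/{n}0.png",ctrl.capture(n)[:,:,::-1])
print(ctrl.get_time_s(),ctrl.get_eef_pos(),ctrl.get_ee_rot(),ctrl.get_force(),ctrl.get_opening())
E
```

```text
pics
side {'fx': 498.49877842620924, 'fy': 498.49877842620924, 'cx': 313.9038865946619, 'cy': 211.1794053188677, 'dist': array([0.03576877, 0.        , 0.        , 0.        , 0.        ]), 'R': array([[-0.86889426, -0.4944453 ,  0.02337966],
       [-0.28977543,  0.46979691, -0.83385914],
       [ 0.40131404, -0.73131027, -0.55148194]]), 't': array([0.45013652, 0.25543934, 1.07467134])}
top {'fx': 388.4248385659125, 'fy': 388.4248385659125, 'cx': 319.6855708007938, 'cy': 197.00492647298617, 'dist': array([-0.06688636,  0.        ,  0.        ,  0.        ,  0.        ]), 'R': array([[-0.02308854, -0.99958033, -0.017495  ],
       [-0.98895526,  0.02539885, -0.14602192],
       [ 0.14640499,  0.01393034, -0.98912665]]), 't': array([-0.0046363 ,  0.53083817,  0.97287474])}
wrist {'fx': 359.2291380476225, 'fy': 359.2291380476225, 'cx': 320.9255700570355, 'cy': 195.64554914905153, 'dist': array([-0.05112912,  0.        ,  0.        ,  0.        ,  0.        ]), 'R': array([[-2.45674364e-01, -9.69352088e-01,  7.97641400e-04],
       [-9.33038105e-01,  2.36693839e-01,  2.70953724e-01],
       [-2.62838355e-01,  6.58221540e-02, -9.62592044e-01]]), 't': array([ 0.54932912, -0.03520146,  0.37800722])}
0.15 [0.13478074 0.53288381 0.2496194 ] [ 1.92918209e+00 -2.47814471e+00  1.49987871e-03] [ 0.47172948 -1.12924527  0.2503714 ] 0.9974294806100419
```

View pics/top0.png

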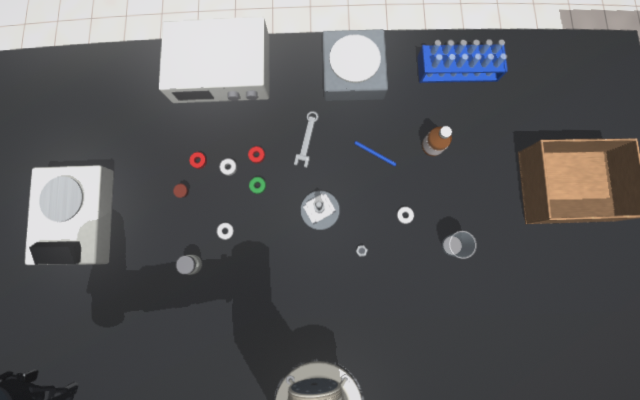

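View pics/side0.png

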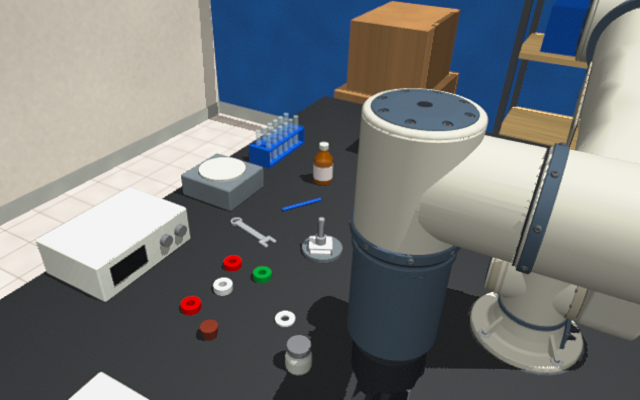

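View pics/wrist0.png

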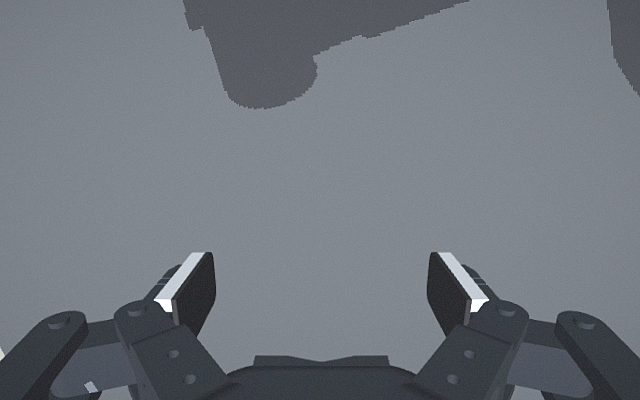

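The top view shows the white rings near (228,167), (225,231) and (406,215), and the stand at (320,210). I'll enlarge these.

```bash
cat > h.py <<'E'
import numpy as np, cv2
def ray(c,u,v):
    K=np.array([[c['fx'],0,c['cx']],[0,c['fy'],c['cy']],[0,0,1]])
    p=cv2.undistortPoints(np.array([[[u,v]]],float),K,np.array(c['dist']))[0,0]
    R=np.array(c['R']);t=np.array(c['t'])
    return -R.T@t, R.T@np.array([p[0],p[1],1])
def onz(c,u,v,z):
    o,d=ray(c,u,v); return o+d*(z-o[2])/d[2]
def proj(c,X):
    K=np.array([[c['fx'],0,c['cx']],[0,c['fy'],c['cy']],[0,0,1]])
    return cv2.projectPoints(np.atleast_2d(np.array(X,float)),cv2.Rodrigues(np.array(c['R']))[0],np.array(c['t']),K,np.array(c['dist']))[0][:,0]
def crop(im,x,y,w,h,s,name):
    cv2.imwrite(name,cv2.resize(im[y:y+h,x:x+w],None,fx=s,fy=s,interpolation=cv2.INTER_CUBIC))
E
python3 - <<'E'
import cv2
from h import *
from cell import ctrl
t=cv2.imread('pics/top0.png');s=cv2.imread('pics/side0.png')
crop(t,170,140,110,110,5,'pics/t1.png')
crop(t,290,180,140,90,5,'pics/t2.png')
crop(s,170,210,190,140,4,'pics/s1.png')
c=ctrl.calibration('top')
for u,v in((228,167),(225,231),(406,215),(257,185),(320,210),(362,251),(188,265),(257,155)): print(u,v,onz(c,u,v,0.01).round(4))
E
```

```text
228 167 [0.6242 0.2316 0.01  ]
225 231 [0.4496 0.2377 0.01  ]
406 215 [ 0.4806 -0.2457  0.01  ]
257 185 [0.572  0.1516 0.01  ]
320 210 [ 0.4998 -0.0172  0.01  ]
362 251 [ 0.3887 -0.125   0.01  ]
188 265 [0.3615 0.3365 0.01  ]
257 155 [0.6555 0.1518 0.01  ]
```

View pics/t1.png

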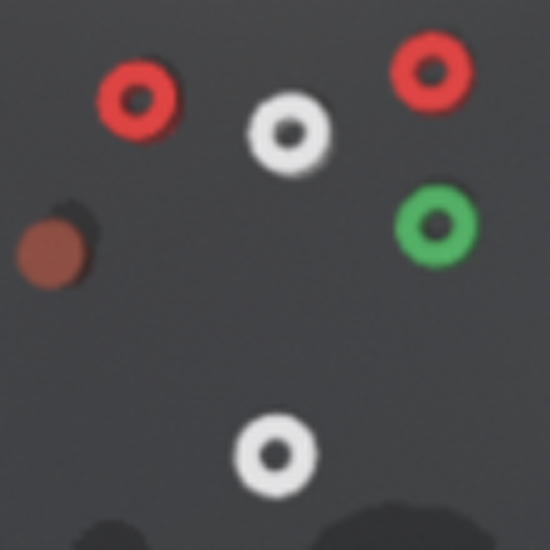

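View pics/t2.png

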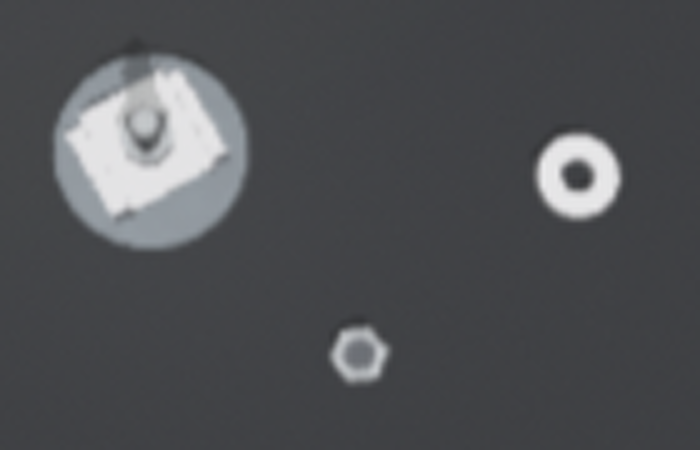

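View pics/s1.png

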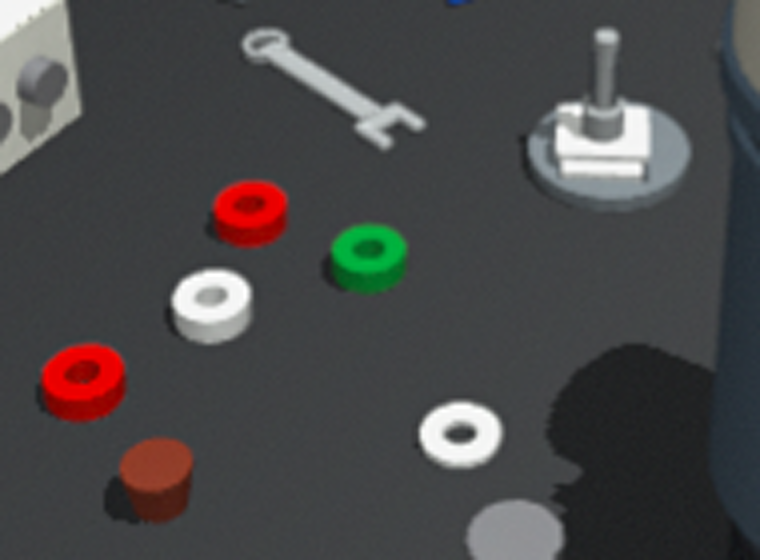

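B looks like it may be the middle ring rather than the thin one. I'll fit the silhouettes in both images.

```bash
cat > fit.py <<'E'
from h import *
from scipy.optimize import least_squares
def sil(c,x,y,h,sh=None,zb=0,r=0.022,S=4):
    a=np.linspace(0,2*np.pi,60)
    P=np.array([[x+r*np.cos(i),y+r*np.sin(i),z] for z in(zb,zb+h) for i in a])
    return cv2.convexHull(proj(c,P).astype(np.float32))[:,0]
def mask(im,u,v,w=20,thr=110):
    x0,y0=int(u)-w,int(v)-w
    return x0,y0,im[y0:y0+2*w,x0:x0+2*w].max(2)
E
python3 - <<'E'
from fit import *
from cell import ctrl
t=cv2.imread('pics/top0.png');s=cv2.imread('pics/side0.png')
ct=ctrl.calibration('top');cs=ctrl.calibration('side')
def render(c,x,y,h,x0,y0,w,S=8):
    m=np.zeros((w*S,w*S),np.uint8)
    p=(sil(c,x,y,h)-[x0,y0]+.5)*S
    cv2.fillPoly(m,[np.round(p).astype(np.int32)],255)
    return cv2.resize(m,(w,w),interpolation=cv2.INTER_AREA)/255.
for name,im,c,u,v,X in(('A',s,cs,223,287,(.624,.232)),('B',s,cs,285,319,(.45,.238)),('A',t,ct,228,167,(.624,.232)),('B',t,ct,225,231,(.45,.238)),('C',t,ct,406,215,(.48,-.246))):
    w=32;x0,y0=u-16,v-16
    g=im[y0:y0+w,x0:x0+w].astype(float).min(2)
    bg=np.median(g[:4]); 
    f=np.clip((g-bg)/(np.percentile(g,97)-bg)*1.35,0,1)
    for h in(.007,.012,.018):
        from scipy.optimize import minimize
        hole=lambda X:None
        def cost(p):
            r=render(c,p[0],p[1],h,x0,y0,w)
            d=(r-f)
            b=proj(c,[p[0],p[1],h])[0]-[x0,y0]
            yy,xx=np.mgrid[:w,:w]; d[(np.hypot(xx-b[0],yy-b[1])<6)]=0
            return (d**2).sum()
        best=min((minimize(cost,np.array(X)+[dx,dy],method='Nelder-Mead',options=dict(initial_simplex=np.array(X)+np.array([[0,0],[.006,0],[0,.006]]),xatol=1e-4)) for dx in(0,) for dy in(0,)),key=lambda r:r.fun)
        print(name,h,best.x.round(4),round(best.fun,2))
E
```

```text
A 0.007 [0.6385 0.2207] 26.42
A 0.012 [0.6347 0.2251] 14.98
A 0.018 [0.6314 0.2284] 11.89
B 0.007 [0.4564 0.2366] 5.42
B 0.012 [0.4556 0.2376] 29.53
B 0.018 [0.4559 0.2373] 56.41
A 0.007 [0.6282 0.235 ] 2.92
A 0.012 [0.6274 0.2341] 2.3
A 0.018 [0.6262 0.2331] 5.36
B 0.007 [0.4513 0.2406] 1.3
B 0.012 [0.4511 0.2398] 2.38
B 0.018 [0.4506 0.2387] 6.86
C 0.007 [ 0.4822 -0.2447] 1.77
C 0.012 [ 0.4819 -0.2438] 2.03
C 0.018 [ 0.4814 -0.2431] 4.46
```

```bash
cat >> h.py <<'E'
from scipy.spatial.transform import Rotation as Ro
def down(psi):
    p=np.radians(psi);x=np.array([np.cos(p),np.sin(p),0]);z=np.array([0,0,-1.])
    return Ro.from_matrix(np.stack([x,np.cross(z,x),z],1)).as_rotvec()
E
python3 - <<'E'
from h import *
from cell import ctrl
c=ctrl.calibration('wrist');R=np.array(c['R']);cam=-R.T@c['t'];T=Ro.from_rotvec(ctrl.get_ee_rot()).as_matrix()
print('cam in tool',T.T@(cam-ctrl.get_eef_pos()), T.T@R.T)
for P in((.626,.233,.17),(.451,.24,.17),(.482,-.244,.17),(.5,-.017,.2),(.5,-.017,.06),(.626,.233,.02)):
    for psi in(-90,-135,180,0,90):
        q=ctrl.ik(P,down(psi)); print(P,psi,None if q is None else np.round(q,2))
E
```

```text
cam in tool [ 0.00020239 -0.06882446 -0.1234633 ] [[ 9.99999536e-01 -1.11225264e-04 -9.57220850e-04]
 [ 3.66512899e-04  9.62566279e-01  2.71046165e-01]
 [ 8.91241331e-04 -2.71046390e-01  9.62565873e-01]]
(0.626, 0.233, 0.17) -90 [ 0.59  0.52  0.3   0.   -1.35  0.98]
(0.626, 0.233, 0.17) -135 [ 0.59  0.52  0.3   0.   -1.35  0.2 ]
(0.626, 0.233, 0.17) 180 [ 0.59  0.52  0.3   0.   -1.35 -0.59]
(0.626, 0.233, 0.17) 0 [ 0.59  0.52  0.3   0.   -1.35  2.55]
(0.626, 0.233, 0.17) 90 [ 0.59  0.52  0.3   0.   -1.35 -2.16]
(0.451, 0.24, 0.17) -90 [ 0.8   0.22 -0.15  0.   -1.2   0.77]
(0.451, 0.24, 0.17) -135 [ 0.8   0.22 -0.15  0.   -1.2  -0.01]
(0.451, 0.24, 0.17) 180 [ 0.8   0.22 -0.15  0.   -1.2  -0.8 ]
(0.451, 0.24, 0.17) 0 [ 0.8   0.22 -0.15  0.   -1.2   2.35]
(0.451, 0.24, 0.17) 90 [ 0.8   0.22 -0.15  0.   -1.2  -2.37]
(0.482, -0.244, 0.17) -90 [-0.18  0.27 -0.07  0.   -1.22  1.75]
(0.482, -0.244, 0.17) -135 [-0.18  0.27 -0.07  0.   -1.22  0.96]
(0.482, -0.244, 0.17) 180 [-0.18  0.27 -0.07  0.   -1.22  0.18]
(0.482, -0.244, 0.17) 0 [-0.18  0.27 -0.07  0.   -1.22 -2.96]
(0.482, -0.244, 0.17
[... 266 characters left out ...]
  0.   -1.27  2.86]
(0.5, -0.017, 0.2) 90 [ 0.28  0.18 -0.12  0.   -1.27 -1.85]
(0.5, -0.017, 0.06) -90 [ 0.28  0.3  -0.34  0.   -0.92  1.29]
(0.5, -0.017, 0.06) -135 [ 0.28  0.3  -0.34  0.   -0.92  0.51]
(0.5, -0.017, 0.06) 180 [ 0.28  0.3  -0.34  0.   -0.92 -0.28]
(0.5, -0.017, 0.06) 0 [ 0.28  0.3  -0.34  0.   -0.92  2.86]
(0.5, -0.017, 0.06) 90 [ 0.28  0.3  -0.34  0.   -0.92 -1.85]
(0.626, 0.233, 0.02) -90 [ 0.59  0.63  0.09  0.   -1.03  0.98]
(0.626, 0.233, 0.02) -135 [ 0.59  0.63  0.09  0.   -1.03  0.2 ]
(0.626, 0.233, 0.02) 180 [ 0.59  0.63  0.09  0.   -1.03 -0.59]
(0.626, 0.233, 0.02) 0 [ 0.59  0.63  0.09  0.   -1.03  2.55]
(0.626, 0.233, 0.02) 90 [ 0.59  0.63  0.09  0.   -1.03 -2.16]
```

```bash
python3 - <<'E'
from h import *
from cell import ctrl
ctrl.move_ptp([.627,.234,.17],down(-90))
import pickle
c=ctrl.calibration('wrist');im=ctrl.capture('wrist')[:,:,::-1]
cv2.imwrite('pics/wA.png',im);pickle.dump(c,open('wA.pkl','wb'))
print(ctrl.get_time_s(),ctrl.get_eef_pos(),proj(c,[.627,.234,.018]))
E
```

```text
2.2917 [0.62662753 0.23505761 0.17031916] [[322.30425064 184.56203285]]
```

View pics/wA.png

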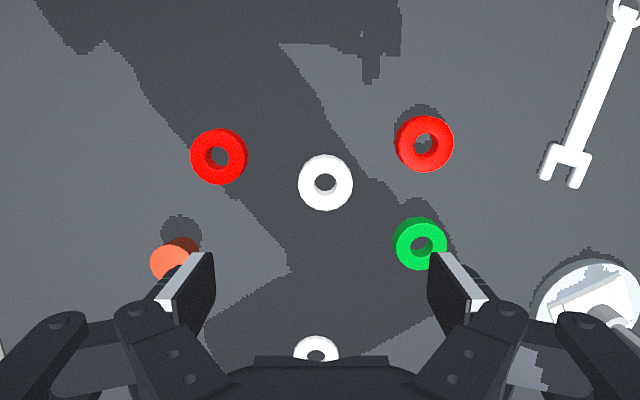

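```bash
python3 - <<'E'
from h import *
im=cv2.imread('pics/wA.png');crop(im,285,143,80,80,8,'pics/wA2.png')
import pickle;c=pickle.load(open('wA.pkl','rb'))
print(-np.array(c['R']).T@c['t'])
E
```

```text
[0.6953667  0.23471495 0.29379607]
```

View pics/wA2.png

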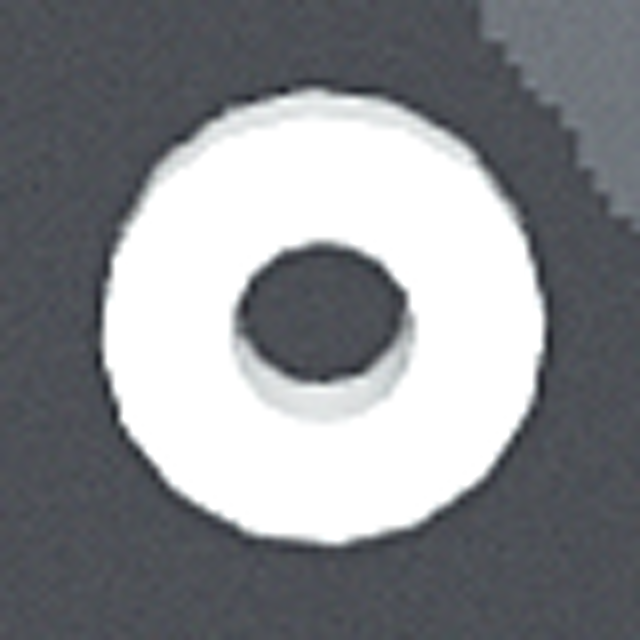

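```bash
python3 - <<'E'
from h import *
import pickle;c=pickle.load(open('wA.pkl','rb'))
def g(x,y): return 285+(x+.5)/8-.5,143+(y+.5)/8-.5
for h in(.012,.018):
    # top circle centre from left/right extremes and near/far
    b=(onz(c,*g(322,420),h)+onz(c,*g(322,242),h))/2
    x,y=b[0],b[1]
    P=proj(c,[[x+.00925,y,h],[x+.00925,y,0],[x-.022,y,h],[x-.022,y,0],[x,y+.022,h],[x,y-.022,h],[x+.022,y,h]])
    print(h,b,((P-[285,143]+.5)*8-.5).round(0).tolist(), onz(c,*g(102,330),h),onz(c,*g(546,330),h))
E
```

```text
0.012 [0.62595619 0.23195968 0.012     ] [[322.0, 242.0], [321.0, 218.0], [321.0, 539.0], [320.0, 505.0], [104.0, 332.0], [540.0, 332.0], [323.0, 116.0]] [0.62611391 0.25416967 0.012     ] [0.62616936 0.20934716 0.012     ]
0.018 [0.62743408 0.23201834 0.018     ] [[322.0, 240.0], [321.0, 204.0], [321.0, 544.0], [320.0, 491.0], [99.0, 332.0], [545.0, 332.0], [323.0, 111.0]] [0.62758844 0.25375544 0.018     ] [0.62764271 0.20988729 0.018     ]
```

```bash
python3 - <<'E'
from h import *
import pickle;c=pickle.load(open('wA.pkl','rb'))
def g(x,y): return 285+(x+.5)/8-.5,143+(y+.5)/8-.5
for h in(.007,.012,.018):
    b=(onz(c,*g(322,420),h)+onz(c,*g(322,242),h))/2
    x,y=b[0],b[1]
    f=lambda *X:((proj(c,X)[0]-[285,143]+.5)*8-.5)[1].round(1)
    print(h,'bore low',f(x-.00925,y,h),f(x-.00925,y,0),'bore up',f(x+.00925,y,h),f(x+.00925,y,0),'outer up',f(x+.022,y,h),f(x+.022,y,0),'outer low',f(x-.022,y,h))
im=cv2.imread('pics/wA.png')
crop(im,180,120,80,80,8,'pics/wR1.png');crop(im,385,105,80,80,8,'pics/wR2.png')
E
```

```text
0.007 bore low 418.5 400.8 bore up 243.6 229.5 outer up 119.6 108.2 outer low 535.7
0.012 bore low 420.0 389.5 bore up 242.0 217.9 outer up 115.7 96.3 outer low 539.2
0.018 bore low 421.9 376.0 bore up 240.0 203.9 outer up 111.0 82.1 outer low 543.7
```

View pics/wR1.png

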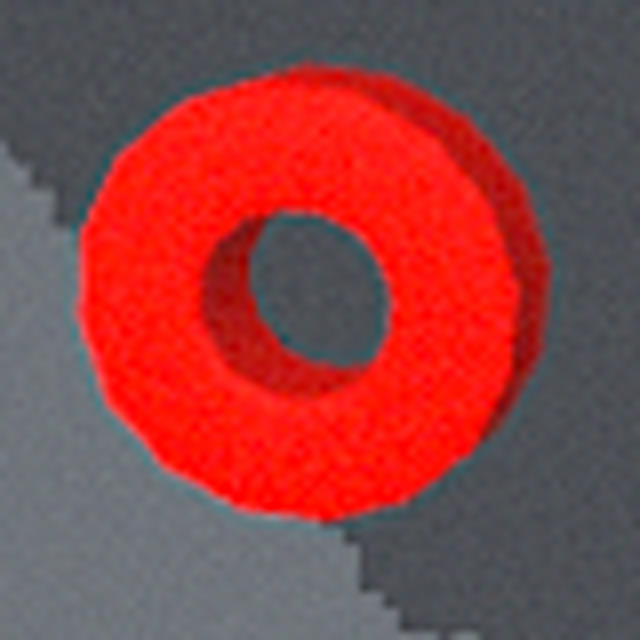

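```bash
python3 - <<'E'
from h import *
from cell import ctrl
import pickle
ct=ctrl.calibration('top')
s=onz(ct,319.4,204.2,.098);print('tip',s,'foot',onz(ct,290+151/5,180+151/5,.012))
for n,P in(('S',[s[0]-.069,s[1],.17]),('C',[.482,-.244,.17])):
    ctrl.move_ptp(P,down(-90))
    c=ctrl.calibration('wrist');im=ctrl.capture('wrist')[:,:,::-1]
    cv2.imwrite(f'pics/w{n}.png',im);pickle.dump(c,open(f'w{n}.pkl','wb'))
    print(n,ctrl.get_time_s(),ctrl.get_eef_pos(),-np.array(c['R']).T@c['t'])
E
```

```text
tip [ 0.50406734 -0.01729816  0.098     ] foot [ 0.49902456 -0.01774472  0.012     ]
S 3.5417 [ 0.43610854 -0.01657009  0.17015226] [ 0.50469619 -0.0169753   0.29387045]
C 4.5167 [ 0.48233421 -0.24315536  0.16988579] [ 0.55111298 -0.24396634  0.29306662]
```

View pics/wS.png

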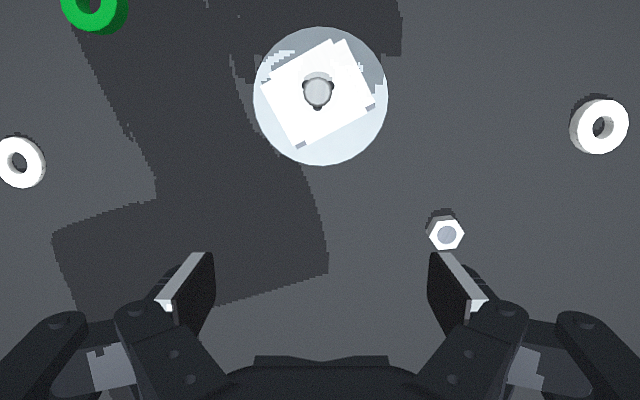

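View pics/wC.png

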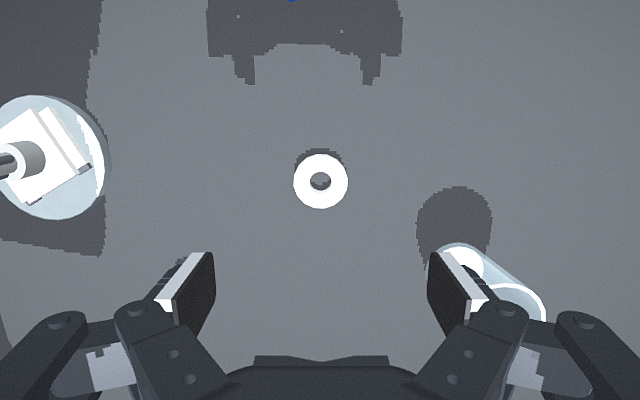

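```bash
python3 - <<'E'
from h import *
S=cv2.imread('pics/wS.png');C=cv2.imread('pics/wC.png')
f=lambda im,x,y:cv2.resize(im[y:y+66,x:x+66],None,fx=6,fy=6,interpolation=cv2.INTER_CUBIC)
cv2.imwrite('pics/cmp.png',np.hstack([f(S,0,130),f(S,566,93)]))
crop(C,280,141,80,80,8,'pics/wC2.png')
crop(S,245,20,150,150,4,'pics/wS2.png')
E
```

```text
(no output)
```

View pics/cmp.png

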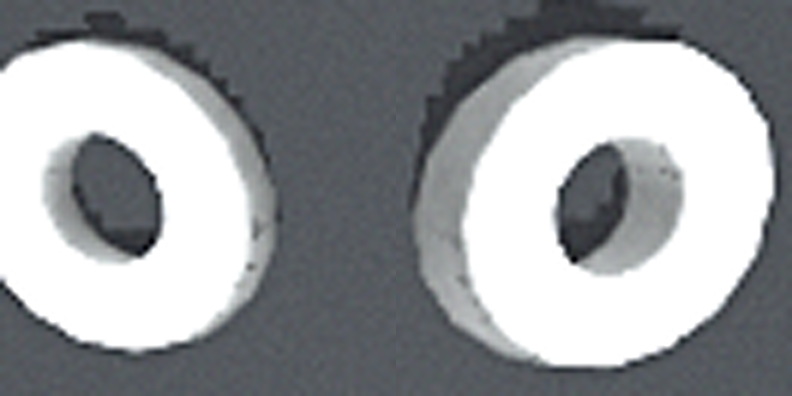

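View pics/wC2.png

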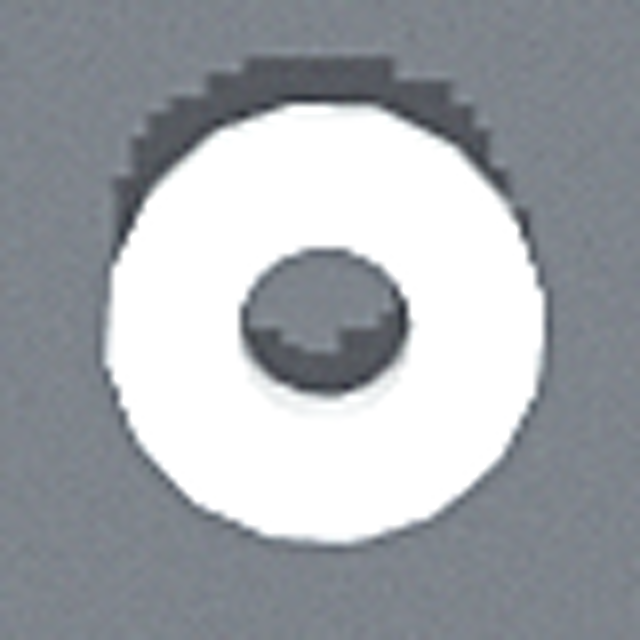

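View pics/wS2.png

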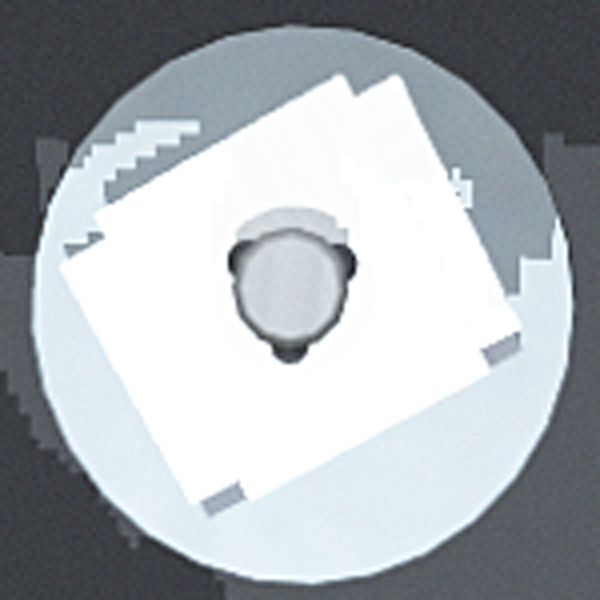

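```bash
python3 - <<'E'
from h import *
import pickle
S=pickle.load(open('wS.pkl','rb'));C=pickle.load(open('wC.pkl','rb'));A=pickle.load(open('wA.pkl','rb'))
for nm,c,xy in(('B',S,(.451,.2398)),('C',S,(.482,-.244)),):
  for h in(.007,.012,.018):
    a=np.linspace(0,2*np.pi,200)
    top=np.array([[xy[0]+.022*np.cos(i),xy[1]+.022*np.sin(i),h] for i in a]);bot=top*[1,1,0]
    pt,pb=proj(c,top)[:,0],proj(c,bot)[:,0]
    print(nm,h,'lateral wall px6', (6*(pb.max()-pt.max()) if nm=='B' else 6*(pt.min()-pb.min())).round(1))
g=lambda x,y,x0,y0,s:(x0+(x+.5)/s-.5,y0+(y+.5)/s-.5)
print('A',onz(A,*g(325,331,285,143,8),.018), 'C',onz(C,*g(326,328,280,141,8),.012))
print('arbor',onz(S,*g(290.5,287,245,20,4),.097),'foot',onz(S,*g(304,305,245,20,4),.012))
print('B from S',onz(S,*g((0+163)/2+20,196,0,130,6),.007))
E
```

```text
B 0.007 lateral wall px6 35.4
B 0.012 lateral wall px6 61.6
B 0.018 lateral wall px6 94.0
C 0.007 lateral wall px6 33.5
C 0.012 lateral wall px6 58.3
C 0.018 lateral wall px6 89.1
A [0.62751108 0.23172243 0.018     ] C [ 0.48365874 -0.24302514  0.012     ]
arbor [ 0.50676506 -0.01478089  0.097     ] foot [ 0.50435181 -0.01638729  0.012     ]
B from S [0.45338124 0.23980128 0.007     ]
```

```bash
cat >> h.py <<'E'
def rd(ctrl,s=''):
    print(s,'t',round(ctrl.get_time_s(),2),'p',np.round(ctrl.get_eef_pos(),4),'F',np.round(ctrl.get_force(),2),'M',np.round(ctrl.get_ft_torque(),3),'o',round(ctrl.get_opening(),4))
E
python3 - <<'E'
from h import *
from cell import ctrl
x,y=.6275,.232
ctrl.move_ptp([x,y,.08],down(180)); ctrl.gripper_to(.7)
rd(ctrl)
ctrl.line_to([x,y,.022],velocity=.12); rd(ctrl)
ctrl.gripper_to(.45); rd(ctrl,'sq1')
ctrl.gripper_to(.7)
ctrl.line_to([x,y,.06],velocity=.2)
ctrl.move_ptp([x,y,.06],down(-90))
ctrl.line_to([x,y,.022],velocity=.12)
ctrl.gripper_to(.45); rd(ctrl,'sq2')
cv2.imwrite('pics/gA.png',ctrl.capture('wrist')[:,:,::-1])
E
```

```text
t 6.91 p [0.6276 0.2318 0.0801] F [-0.28  1.1   0.21] M [-0.053 -0.005 -0.038] o 0.6967
 t 7.54 p [0.628  0.2321 0.0226] F [ 0.48 -0.12  1.04] M [-0.037 -0.042  0.029] o 0.7043
sq1 t 7.84 p [0.6285 0.2325 0.0238] F [-0.34 -0.66  5.8 ] M [0.137 0.284 0.022] o 0.4796
sq2 t 10.68 p [0.6285 0.2324 0.0238] F [-0.2   0.81  5.46] M [-0.029  0.278 -0.002] o 0.4862
```

View pics/gA.png

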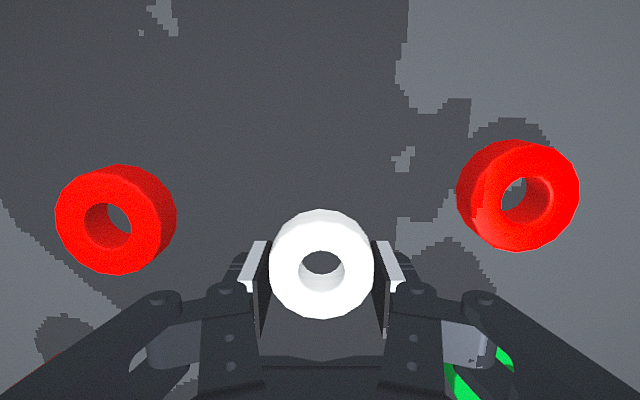

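```bash
python3 - <<'E'
from h import *
from cell import ctrl
import pickle
p=ctrl.get_eef_pos()
ctrl.line_to([p[0],p[1],.14],velocity=.25); rd(ctrl,'lift')
for psi,sx in((90,1),(-90,-1)):
    ctrl.move_ptp([.5075+sx*.069,-.015,.17],down(psi)); 
    c=ctrl.calibration('wrist');im=ctrl.capture('wrist')[:,:,::-1]
    n='P' if psi>0 else 'N'
    cv2.imwrite(f'pics/arb{n}.png',im);pickle.dump(c,open(f'arb{n}.pkl','wb'))
    u,v=proj(c,[.5075,-.015,.097])[0].round().astype(int);print(n,u,v)
    crop(im,u-25,v-25,50,50,10,f'pics/arb{n}2.png')
    rd(ctrl)
a=cv2.imread('pics/arbP2.png');b=cv2.imread('pics/arbN2.png')
E
python3 -c "
import cv2,numpy as np
cv2.imwrite('pics/arb.png',cv2.resize(np.hstack([cv2.imread('pics/arb%s2.png'%k) for k in 'PN']),None,fx=.8,fy=.8))"
```

```text
lift t 11.36 p [0.6282 0.2326 0.1401] F [-0.37 -0.42 -2.17] M [-0.057  0.071  0.052] o 0.4902
P 321 94
 t 13.78 p [ 0.5765 -0.0148  0.1698] F [-0.16  0.63 -0.34] M [-0.002  0.01  -0.02 ] o 0.4897
N 321 95
 t 16.42 p [ 0.4386 -0.015   0.17  ] F [-0.01  0.46 -0.1 ] M [-0.013  0.07   0.044] o 0.4861
```

View pics/arb.png

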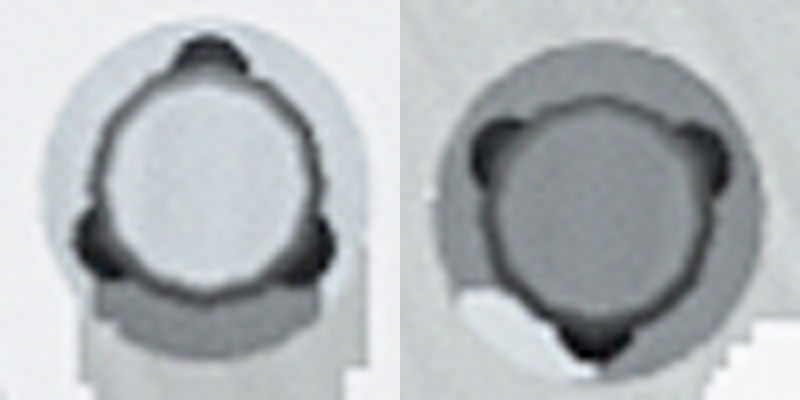

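View pics/arbN.png

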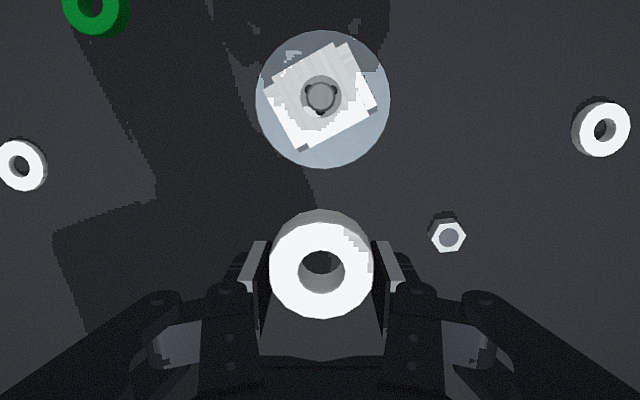

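```bash
python3 - <<'E'
from h import *
import pickle
r=[]
for n,u,v in(('P',321.4,91.9),('N',320.9,96.1)):
    c=pickle.load(open(f'arb{n}.pkl','rb')); r.append(onz(c,u,v,.098)); print(n,r[-1])
print((r[0]+r[1])/2)
E
```

```text
P [ 0.50656086 -0.0147308   0.098     ]
N [ 0.50680562 -0.01507518  0.098     ]
[ 0.50668324 -0.01490299  0.098     ]
```

```bash
python3 - <<'E'
from h import *
import pickle
c=pickle.load(open('arbN.pkl','rb'))
x,y,h=.4386,-.015,.1642
for dx,dy in((0,0),(-.022,0),(.022,0),(0,.022),(0,-.022),(-.00925,0),(.00925,0)): print(dx,dy,proj(c,[x+dx,y+dy,h]).round(1))
crop(cv2.imread('pics/arbN.png'),255,195,135,135,5,'pics/hA.png')
E
```

```text
0 0 [[320.6 273.7]]
-0.022 0 [[320.7 321.1]]
0.022 0 [[320.6 221.8]]
0 0.022 [[265.6 273.7]]
0 -0.022 [[375.7 273.6]]
-0.00925 0 [[320.7 294.2]]
0.00925 0 [[320.6 252.5]]
```

View pics/hA.png

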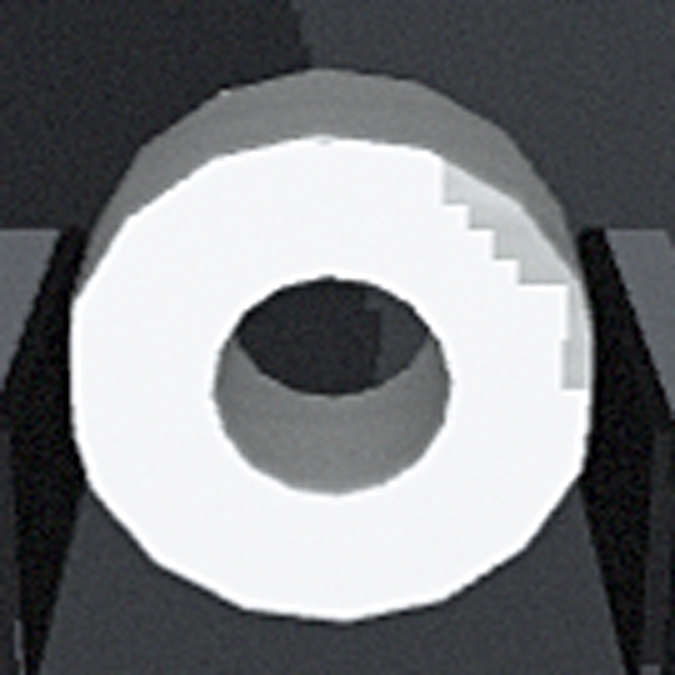

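```bash
python3 - <<'E'
from h import *
import pickle
from scipy.optimize import least_squares
c=pickle.load(open('arbN.pkl','rb'))
obs=np.array([269.2,373,222,319.2,250.3,293.6,274,208.7])
def f(p):
    x,y,zt,h=p
    P=lambda *X:proj(c,X)[0]
    r=.022
    return np.array([P(x,y+r,zt)[0],P(x,y-r,zt)[0],P(x+r,y,zt)[1],P(x-r,y,zt)[1],P(x+.00925,y,zt)[1],P(x-.00925,y,zt)[1],P(x-.00925,y,zt-h)[1],P(x+r,y,zt-h)[1]])-obs
s=least_squares(f,[.4386,-.015,.164,.018],x_scale=.01);print(s.x,s.fun.round(1))
for h in(.012,.018):
    s=least_squares(lambda p:f([*p,h]),[.4386,-.015,.164],x_scale=.01);print(h,s.x,s.fun.round(1))
E
```

```text
[ 0.43684604 -0.0151763   0.15979317  0.01648971] [-1.4  1.4  0.2 -0.8  1.6 -1.3 -0.5  0.7]
0.012 [ 0.43771798 -0.01517719  0.16038467] [-1.7  1.7 -1.4 -1.7  0.2 -2.4  3.2  2.4]
0.018 [ 0.43651996 -0.01517593  0.15950834] [-1.3  1.3  0.8 -0.6  2.  -1.  -1.7  0.1]
```

```bash
cat >> h.py <<'E'
def feel(ctrl,x,y,z0,z1,step,lim,v=.03,side=12):
    """step down till Fz (rel. to now) exceeds lim or z1"""
    f0=np.array([ctrl.get_force() for _ in range(4)]).mean(0); z=z0
    while z>z1+1e-6:
        z=max(z-step,z1); ctrl.line_to([x,y,z],velocity=v)
        f=np.array(ctrl.get_force())-f0; m=np.array(ctrl.get_ft_torque())
        p=ctrl.get_eef_pos()
        print(f'{z:.4f}',np.round(p*1e3,1),np.round(f,1),np.round(m,2),round(ctrl.get_time_s(),2))
        if f[2]>lim or np.hypot(f[0],f[1])>side: return z,f,m
    return z,f,m
E
python3 - <<'E'
from h import *
from cell import ctrl
x,y=.5067,-.0149
ctrl.move_ptp([x,y,.135],down(-90)); ctrl.line_to([x,y,.1255],velocity=.06); ctrl.hold(.1)
rd(ctrl)
print(feel(ctrl,x,y,.1255,.1165,.0015,7))
E
```

```text
t 17.23 p [ 0.5066 -0.0149  0.126 ] F [ 0.43  0.05 -0.58] M [ 0.005 -0.034 -0.007] o 0.4847
0.1240 [506.7 -14.9 124.1] [-1.2  0.2  0.3] [-0.01 -0.03  0.04] 17.48
0.1225 [506.6 -14.9 122.3] [-0.6 -0.1  0.1] [ 0.04 -0.04 -0.01] 17.73
0.1210 [506.6 -14.9 120.9] [-0.1 -0.2  0.7] [-0.05 -0.02 -0.02] 17.98
0.1195 [506.6 -14.9 119.4] [-0.2 -0.  -0.3] [-0.02 -0.02 -0.03] 18.23
0.1180 [506.6 -14.9 117.9] [-1.8 -0.6  0.1] [0.01 0.09 0.03] 18.48
0.1165 [506.6 -14.9 116.4] [-1.7 -0.8  0.8] [-0.03 -0.02 -0.03] 18.73
(0.1165, array([-1.70437812, -0.81797742,  0.78333173]), array([-0.0289891 , -0.01953686, -0.02504139]))
```

```bash
cat >> h.py <<'E'
def push(ctrl,x,y,z,z1,step,lim,v=.04,k=1e-4,f0=np.zeros(3)):
    while z>z1+1e-6:
        z=max(z-step,z1); ctrl.line_to([x,y,z],velocity=v)
        f=np.array(ctrl.get_force())-f0; m=np.array(ctrl.get_ft_torque()); p=ctrl.get_eef_pos()
        print(f'{z:.4f}',np.round(p*1e3,1),np.round(f,1),np.round(m,2),round(ctrl.get_time_s(),2))
        if f[2]>lim or np.hypot(f[0],f[1])>20: break
        if np.hypot(f[0],f[1])>2: x+=np.clip(k*f[0],-4e-4,4e-4);y+=np.clip(k*f[1],-4e-4,4e-4)
    return x,y,z,f,m
E
python3 - <<'E'
from h import *
from cell import ctrl
print(push(ctrl,.5066,-.015,.1165,.0760,.0025,26,f0=np.array([.4,0,-.6])))
E
```

```text
0.1140 [506.5 -15.  113.8] [0.2 0.3 0.3] [-0.01  0.04  0.04] 18.98
0.1115 [506.5 -15.  111.3] [-0.6  0.4 -0.1] [-0.06  0.04 -0.  ] 19.23
0.1090 [506.4 -15.  108.8] [-0.6 -0.5  0.1] [0.02 0.08 0.  ] 19.48
0.1065 [506.4 -14.9 106.3] [-0.9  0.7  1.1] [0.26 0.4  0.06] 19.73
0.1040 [506.7 -15.1 104. ] [-1.8 -0.3  0.4] [-0.01  0.15  0.04] 19.98
0.1015 [506.6 -15.  101.2] [ 0.1 -0.7 -0.9] [-0.02 -0.14  0.04] 20.23
0.0990 [506.8 -15.1  99. ] [-0.2 -1.3  1.6] [-0.1   0.03 -0.01] 20.48
0.0965 [506.9 -15.   96.7] [-1.3 -0.2  3.6] [-0.11  0.15  0.02] 20.73
0.0940 [506.8 -15.   94.3] [-1.6  0.7  5. ] [-0.07  0.39 -0.02] 20.98
0.0915 [506.8 -15.   91.8] [-1.5  0.2  5.6] [ 0.03  0.48 -0.01] 21.23
0.0890 [506.8 -15.   89.3] [-1.8  0.4  5.2] [0.03 0.53 0.02] 21.48
0.0865 [506.8 -15.   86.8] [-1.9  0.3  5.9] [ 0.02  0.5  -0.01] 21.73
0.0840 [506.8 -15.   84.4] [-2.1  0.1  6.7] [ 0.07  0.56 -0.03] 21.98
0.0815 [506.7 -15.   82. ] [-1.8 -0.4  6.7] [0.03 0.56 0.03] 22.23
0.0790 [506.7 -15.   79.5] [-2.   0.3  7.6] [0.06 0.54 0.01] 22.48
0.0765 [506.7 -15.   77. ] [-1.9  1.   6.1] [0.02 0.51 0.05] 22.73
0.0760 [506.7 -15.   76.7] [-2.6  0.1  7.9] [-0.05  0.66 -0.03] 22.98
(np.float64(0.5059483770415661), np.float64(-0.014882164702484378), 0.076, array([-2.58135645,  0.10986384,  7.93446955]), array([-0.04561244,  0.66176544, -0.03372583]))
```

```bash
python3 - <<'E'
from h import *
from cell import ctrl
w=ctrl.capture('wrist')[:,:,::-1];s=ctrl.capture('side')[:,:,::-1]
cv2.imwrite('pics/w5.png',w)
crop(s,260,190,120,90,6,'pics/s5.png');rd(ctrl)
E
```

```text
t 23.08 p [ 0.5067 -0.0149  0.0767] F [-2.48 -1.01  7.49] M [-0.024  0.667  0.042] o 0.49
```

View pics/w5.png

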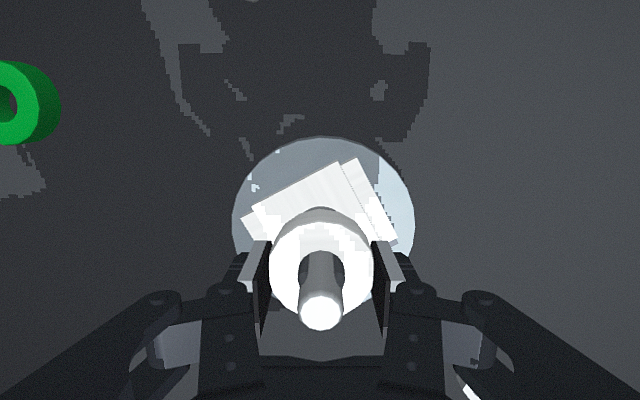

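View pics/s5.png

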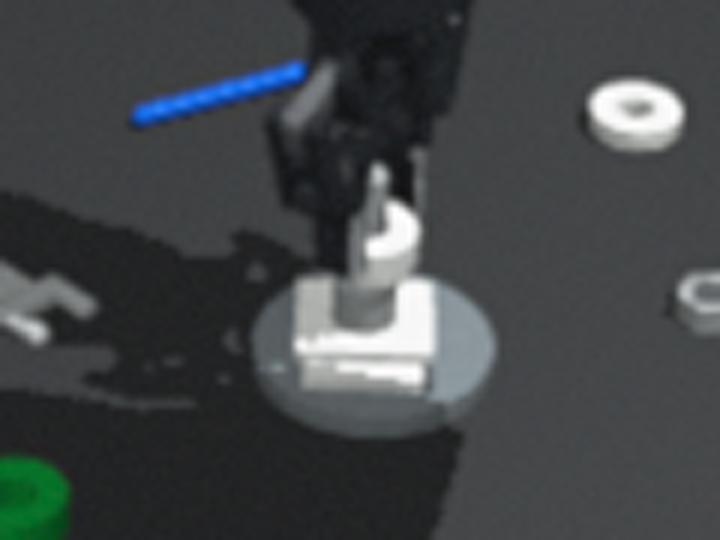

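```bash
python3 - <<'E'
from h import *
from cell import ctrl
print(push(ctrl,.5066,-.0149,.076,.060,.0015,30,f0=np.array([.4,0,-.6])))
E
```

```text
0.0745 [506.9 -14.9  75.1] [-2.5  0.3  7.9] [0.01 0.79 0.01] 23.33
0.0730 [506.7 -14.9  73.7] [-2.2 -0.7  8.2] [ 0.03  0.7  -0.01] 23.58
0.0715 [506.6 -15.   72.2] [-2.2  0.2  7.7] [0.01 0.67 0.03] 23.83
0.0700 [506.4 -14.9  70.7] [-1.9  0.2  8.2] [0.   0.57 0.06] 24.08
0.0685 [506.4 -14.9  69.1] [-1.3  0.6  7.7] [ 0.04  0.55 -0.02] 24.33
0.0670 [506.6 -14.9  68.5] [-5.1  0.1 15.2] [ 0.23  1.43 -0.  ] 24.58
0.0655 [506.7 -14.9  68.4] [-7.5  0.8 23.8] [0.45 2.54 0.04] 24.83
0.0640 [506.8 -15.   68.2] [-10.6   0.9  32.1] [ 0.6   3.6  -0.03] 25.08
(np.float64(0.5050984075450331), np.float64(-0.014828753030927042), 0.06399999999999999, array([-10.59873925,   0.91958948,  32.0707173 ]), array([ 0.59926737,  3.59912878, -0.02569292]))
```

```bash
cat >> h.py <<'E'
def pick(ctrl,x,y,z=.024,zu=.15):
    ctrl.move_ptp([x,y,.07],down(180))
    ctrl.line_to([x,y,z],velocity=.12); rd(ctrl,'low')
    ctrl.gripper_to(.45); rd(ctrl,'sq1')
    ctrl.gripper_to(.7)
    ctrl.line_to([x,y,.055],velocity=.2)
    ctrl.move_ptp([x,y,.055],down(-90))
    ctrl.line_to([x,y,z],velocity=.12)
    ctrl.gripper_to(.45); rd(ctrl,'sq2')
    z=ctrl.get_eef_pos()[2]
    ctrl.line_to([x,y,zu],velocity=.25); rd(ctrl,'up')
    return z
E
python3 - <<'E'
from h import *
from cell import ctrl
ctrl.line_to([.5066,-.0149,.0685],velocity=.03); rd(ctrl)
ctrl.gripper_to(.7); rd(ctrl,'open')
ctrl.line_to([.5066,-.0149,.15],velocity=.2)
print(pick(ctrl,.4844,-.243))
w=ctrl.capture('wrist')[:,:,::-1];cv2.imwrite('pics/w6.png',w);crop(ctrl.capture('side')[:,:,::-1],260,190,120,90,6,'pics/s6.png')
E
```

```text
t 25.39 p [ 0.5064 -0.0149  0.0687] F [-3.73  1.06  9.66] M [0.408 1.457 0.004] o 0.4876
open t 25.71 p [ 0.5066 -0.0149  0.068 ] F [ 0.57  0.65 -0.35] M [-0.019  0.017 -0.009] o 0.6976
low t 27.83 p [ 0.485  -0.2427  0.0245] F [ 0.57 -0.21  0.22] M [-0.037 -0.041  0.004] o 0.699
sq1 t 28.17 p [ 0.4854 -0.2431  0.026 ] F [-1.46  2.01  7.21] M [ 0.719  0.64  -0.02 ] o 0.4647
sq2 t 30.94 p [ 0.4852 -0.2433  0.0256] F [-0.58  1.11  6.41] M [ 0.247  0.593 -0.017] o 0.4711
up t 31.59 p [ 0.4843 -0.2428  0.1504] F [ 0.3  -0.32 -0.86] M [ 0.026 -0.008 -0.034] o 0.4695
0.02557805970022914
```

View pics/w6.png

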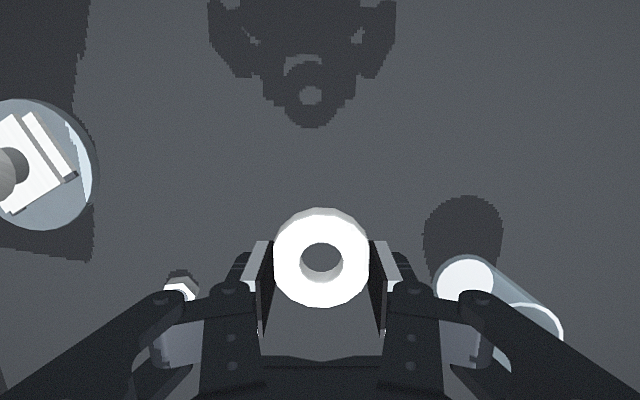

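View pics/s6.png

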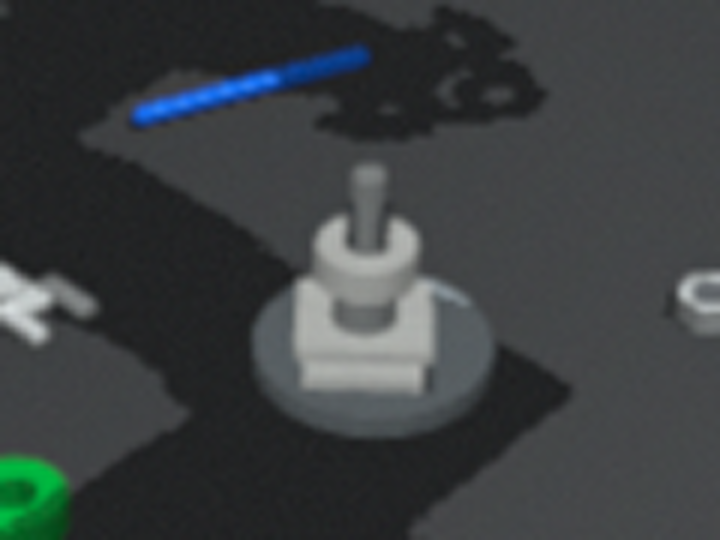

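```bash
python3 - <<'E'
from h import *
from cell import ctrl
x,y=.5067,-.0149
ctrl.move_ptp([x,y,.15],down(-90)); ctrl.line_to([x,y,.128],velocity=.08); ctrl.hold(.1)
f0=np.array([ctrl.get_force() for _ in range(4)]).mean(0)
z,f,m=feel(ctrl,x,y,.128,.118,.002,7)
if z<.1181: print(push(ctrl,x,y,z,.080,.0025,25,f0=f0,k=5e-5))
E
```

```text
0.1260 [506.7 -14.9 126.1] [ 0.2 -0.1 -0. ] [ 0.03 -0.02 -0.01] 33.38
0.1240 [506.6 -14.9 123.9] [-0.  -0.6 -0.5] [ 0.02 -0.06 -0.02] 33.63
0.1220 [506.6 -14.9 121.8] [-0.  -0.3  0.3] [-0.04 -0.07  0.06] 33.88
0.1200 [506.6 -14.9 119.8] [ 0.2 -0.  -0.4] [-0.01 -0.02  0.01] 34.13
0.1180 [506.6 -14.9 117.9] [ 0.3  0.4 -0.7] [-0.03 -0.    0.01] 34.38
0.1155 [506.6 -14.9 115.3] [ 1.2  0.  -0.2] [ 0.01  0.05 -0.04] 34.63
0.1130 [506.5 -14.9 112.8] [ 0.  -0.4  0.5] [-0.02  0.   -0.04] 34.88
0.1105 [506.6 -14.9 110.3] [ 0.8 -1.  -0.8] [ 0.01 -0.02 -0.03] 35.13
0.1080 [506.5 -14.9 107.8] [-0.5 -0.5  0.2] [-0.02  0.11  0.08] 35.38
0.1055 [506.3 -14.9 105. ] [-0.4 -0.  -1.1] [0.05 0.31 0.01] 35.63
0.1030 [506.3 -14.9 102.6] [-1.9 -0.3 -2.1] [0.02 0.45 0.01] 35.88
0.1005 [506.4 -14.9 100.2] [-1.2 -0.6 -2. ] [0.06 0.61 0.  ] 36.13
0.0980 [506.4 -14.9  97.7] [-1.  -0.4 -0.2] [0.05 0.8  0.01] 36.38
0.0955 [506.5 -14.9  95.2] [-2.4 -0.3 -0.3] [0.05 0.98 0.  ] 36.63
0.0930 [506.5 -14.9  92.8] [-2.5 -0.1 -0.5] [-0.    1.03 -0.03] 36.88
0.0905 [506.5 -14.9  90.3] [-1.8  0.  -0.3] [-0.02  0.93 -0.01] 37.13
0.0880 [506.6 -15.   88.5] [-4.8 -0.1  5.3] [0.14 1.72 0.04] 37.38
0.0855 [506.9 -15.   88.2] [-10.6   1.5  19.5] [0.57 3.73 0.02] 37.63
0.0830 [507.3 -15.1  88. ] [-15.8   1.1  34.9] [ 0.93  5.58 -0.  ] 37.88
(np.float64(0.5058144254966056), np.float64(-0.014854343197893971), 0.08299999999999996, array([-15.75132199,   1.07917292,  34.88121349]), array([ 9.25965355e-01,  5.57515252e+00, -9.53506564e-04]))
```

```bash
python3 - <<'E'
from h import *
from cell import ctrl
ctrl.line_to([.5066,-.0149,.088],velocity=.03); rd(ctrl)
ctrl.gripper_to(.7); rd(ctrl,'open')
ctrl.line_to([.5066,-.0149,.16],velocity=.2)
x,y=.454,.240
ctrl.move_ptp([x,y,.07],down(180))
s=ctrl.capture('side')[:,:,::-1];crop(s,260,190,120,90,6,'pics/s7.png')
ctrl.line_to([x,y,.0195],velocity=.12); rd(ctrl,'low')
ctrl.gripper_to(.45); rd(ctrl,'sq1')
cv2.imwrite('pics/w7.png',ctrl.capture('wrist')[:,:,::-1])
crop(ctrl.capture('side')[:,:,::-1],225,270,120,90,6,'pics/s8.png')
E
```

```text
t 38.2 p [ 0.5067 -0.015   0.0885] F [-6.61  0.99  7.87] M [0.286 2.292 0.032] o 0.4639
open t 38.53 p [ 0.5072 -0.0148  0.0878] F [-0.05  0.04  0.16] M [-0.064  0.013  0.028] o 0.6993
low t 41.47 p [0.4544 0.2401 0.0199] F [ 0.22  0.17 -0.27] M [0.021 0.012 0.028] o 0.6966
sq1 t 41.79 p [0.4547 0.2405 0.0211] F [-1.49 -1.24  4.94] M [-0.313  0.646  0.008] o 0.4665
```

View pics/w7.png

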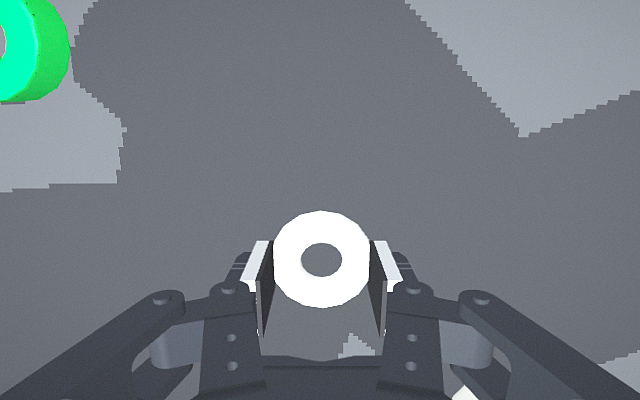

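View pics/s8.png

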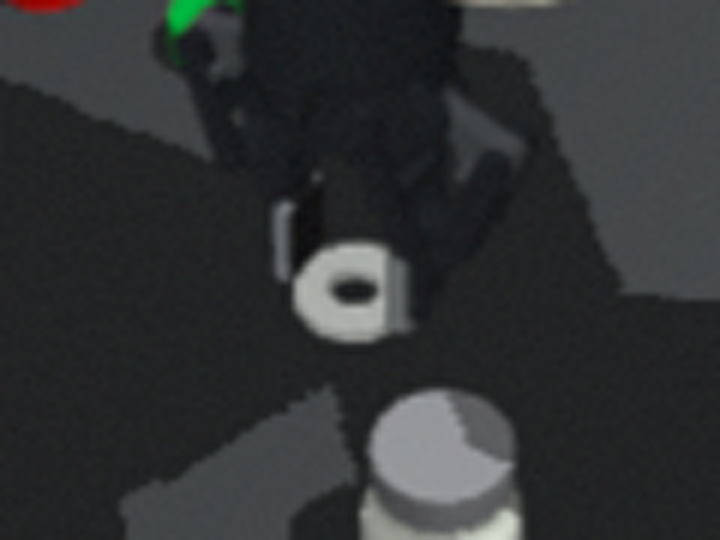

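View pics/s7.png

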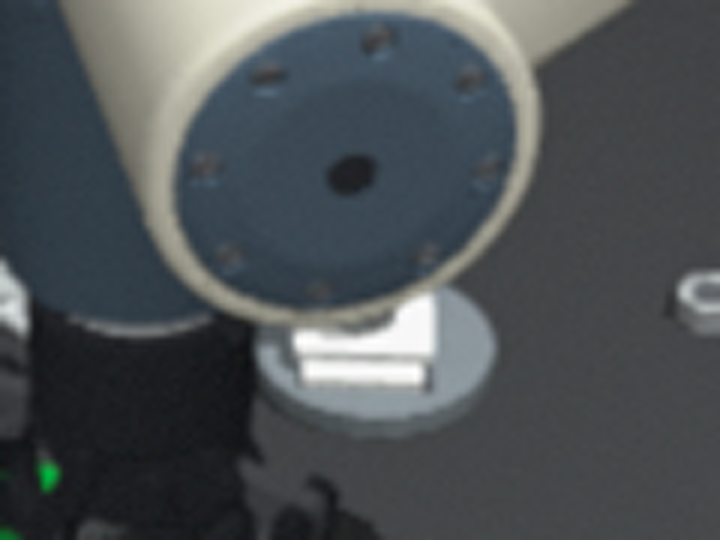

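```bash
python3 - <<'E'
from h import *
from cell import ctrl
x,y,z=.454,.240,.0195
ctrl.gripper_to(.7)
ctrl.line_to([x,y,.055],velocity=.2)
ctrl.move_ptp([x,y,.055],down(-90))
ctrl.line_to([x,y,z],velocity=.12)
ctrl.gripper_to(.45); rd(ctrl,'sq2')
ctrl.line_to([x,y,.15],velocity=.25); rd(ctrl,'up')
x,y=.5067,-.0149
ctrl.move_ptp([x,y,.145],down(-90))
cv2.imwrite('pics/w8.png',ctrl.capture('wrist')[:,:,::-1])
E
```

```text
sq2 t 44.73 p [0.4546 0.2405 0.0212] F [-2.47 -0.38  6.53] M [-0.293  0.846 -0.009] o 0.4618
up t 45.41 p [0.4538 0.2401 0.1504] F [-0.32  0.82 -0.48] M [ 0.031  0.094 -0.025] o 0.4574
```

View pics/w8.png

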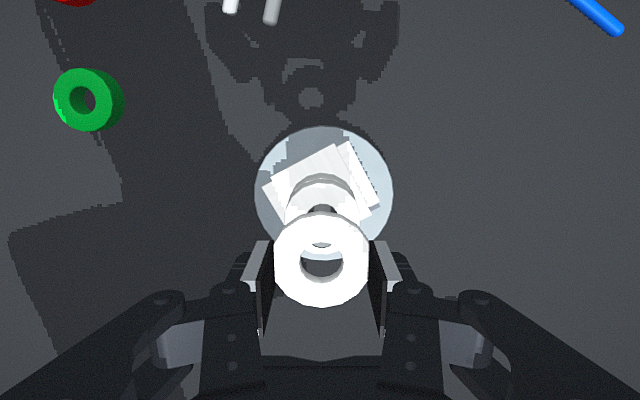

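```bash
python3 - <<'E'
from h import *
from cell import ctrl
x,y=.5067,-.0149
ctrl.line_to([x,y,.124],velocity=.08); ctrl.hold(.1)
f0=np.array([ctrl.get_force() for _ in range(4)]).mean(0)
z,f,m=feel(ctrl,x,y,.124,.114,.002,7)
if z<.1141: print(push(ctrl,x,y,z,.089,.002,25,f0=f0,k=3e-5))
E
```

```text
0.1220 [506.7 -14.9 122.1] [ 1.1 -0.5 -1. ] [-0.01 -0.01  0.  ] 47.24
0.1200 [506.6 -15.  119.9] [-0.2  1.1  0. ] [-0.01  0.02  0.02] 47.49
0.1180 [506.6 -14.9 117.8] [ 0.9 -0.7 -1. ] [ 0.02 -0.01 -0.05] 47.74
0.1160 [506.6 -14.9 115.8] [ 0.5  0.5 -0.1] [ 0.03 -0.02  0.  ] 47.99
0.1140 [506.6 -14.9 113.8] [ 0.1 -0.1 -0.7] [-0.01  0.02 -0.01] 48.24
0.1120 [506.6 -14.9 111.9] [ 0.5  0.3 -1.1] [0.01 0.02 0.02] 48.49
0.1100 [506.6 -14.9 109.9] [ 1.  -1.1 -0.4] [-0.04 -0.01  0.05] 48.74
0.1080 [506.6 -14.9 107.8] [ 0.3  0.5 -1.1] [-0.02  0.03  0.03] 48.99
0.1060 [506.6 -14.9 105.9] [ 0.7  0.9 -0.4] [-0.04 -0.01 -0.01] 49.24
0.1040 [506.6 -14.9 103.8] [ 0.9 -0.4 -1.5] [-0.07 -0.02  0.03] 49.49
0.1020 [506.4 -14.9 101.7] [-1.1  0.5 -1.8] [0.18 0.24 0.04] 49.74
0.1000 [506.4 -14.9  99.6] [-0.8  0.2 -2. ] [ 0.23  0.26 -0.03] 49.99
0.0980 [506.4 -14.9  97.7] [-0.7  0.1 -2.1] [ 0.27  0.44 -0.  ] 50.24
0.0960 [506.6 -14.9  96.2] [-3.9  1.1  2.8] [0.42 1.27 0.01] 50.49
0.0940 [507.  -14.9  95.9] [-6.6  1.1 15.5] [ 0.82  2.8  -0.03] 50.74
0.0920 [507.3 -15.   95.7] [-11.6   3.4  26. ] [1.12 4.25 0.  ] 50.99
(np.float64(0.5063843309252032), np.float64(-0.014832887123687624), 0.09199999999999998, array([-11.61061821,   3.4256493 ,  26.00930771]), array([1.12060524e+00, 4.25246418e+00, 4.19235890e-03]))
```

```bash
python3 - <<'E'
from h import *
from cell import ctrl
ctrl.line_to([.5067,-.0149,.0955],velocity=.03); rd(ctrl)
ctrl.gripper_to(.7); rd(ctrl,'open')
ctrl.line_to([.5067,-.0149,.16],velocity=.15)
cv2.imwrite('pics/w9.png',ctrl.capture('wrist')[:,:,::-1])
ctrl.move_ptp([.45,-.2,.25],down(-90))
crop(ctrl.capture('side')[:,:,::-1],285,200,75,75,8,'pics/s9.png'); cv2.imwrite('pics/t9.png',ctrl.capture('top')[:,:,::-1]);rd(ctrl)
E
```

```text
t 51.26 p [ 0.5068 -0.0149  0.0961] F [-5.78  1.37  9.85] M [ 0.789  2.028 -0.056] o 0.4626
open t 51.59 p [ 0.5071 -0.015   0.0952] F [ 1.13 -0.47 -0.14] M [0.017 0.005 0.031] o 0.7048
 t 53.18 p [ 0.4501 -0.1989  0.2488] F [ 0.21  0.08 -0.19] M [-0.065  0.025  0.029] o 0.6975
```

View pics/s9.png

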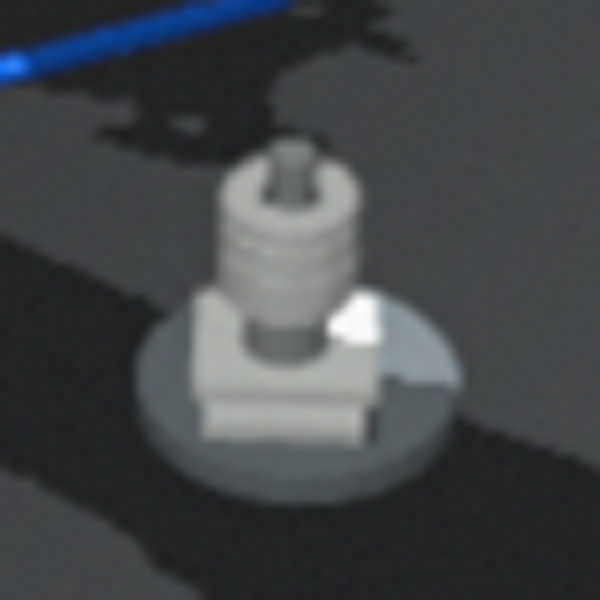

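View pics/w9.png

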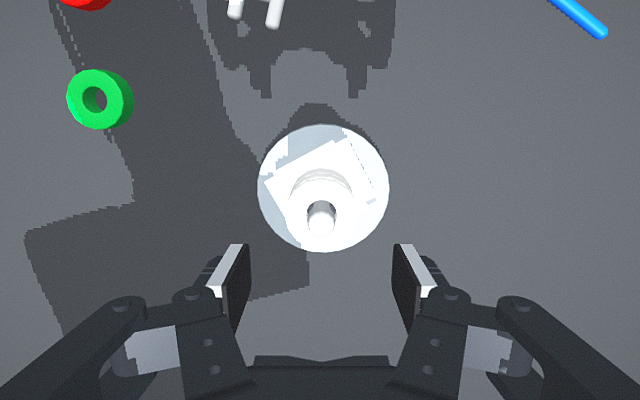

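View pics/t9.png

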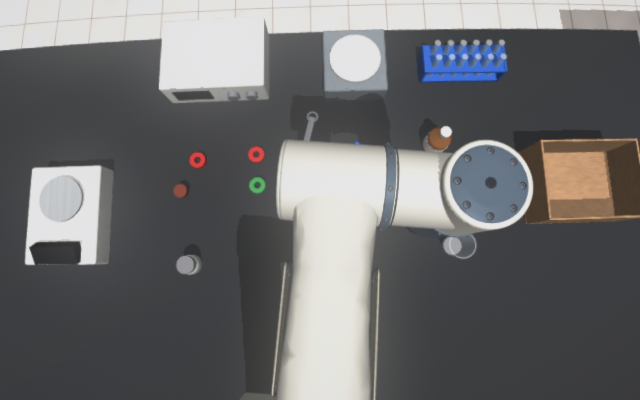

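```bash
python3 - <<'E'
from h import *
from cell import ctrl
c=ctrl.calibration('side')
im=cv2.imread('pics/s9.png')
def P(X): return ((proj(c,X)-[285,200]+.5)*8-.5)
a=np.linspace(0,2*np.pi,90)
# align using arbor tip (seen ~(292,150))
off=np.array([292,152])-P([[.5067,-.0149,.098]])[0]; print(off)
for z,col in((.045,(0,0,255)),(.063,(0,255,0)),(.075,(255,0,0)),(.082,(0,255,255))):
    p=P([[.5067+.022*np.cos(i),-.0149+.022*np.sin(i),z] for i in a])+off
    cv2.polylines(im,[p.round().astype(np.int32)],True,col,1)
cv2.imwrite('pics/ov.png',im)
E
```

```text
[-5.79193984 -5.17721913]
```

View pics/ov.png

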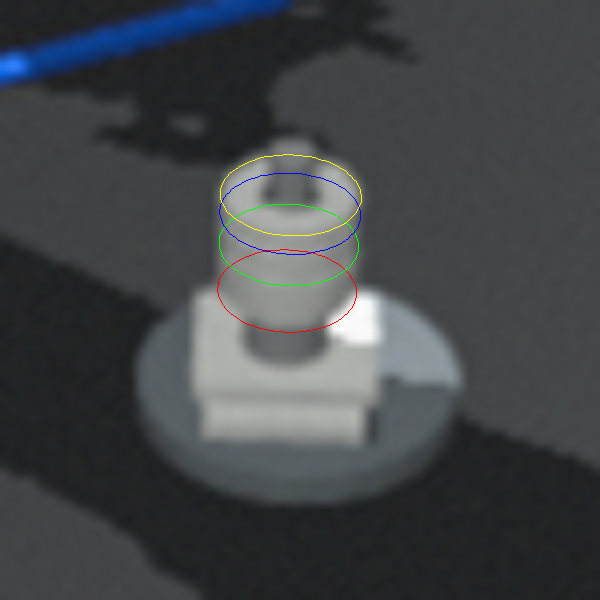

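The seams line up with the expected heights. The jaws opening could have lifted the top ring slightly, so I'll confirm it with a gentle two-sided press on top.

```bash
python3 - <<'E'
from h import *
from cell import ctrl
x,y=.5067,-.0149
ctrl.move_ptp([x,y,.15],down(-90)); ctrl.gripper_to(.38); rd(ctrl)
ctrl.line_to([x,y,.109],velocity=.08)
z,f,m=feel(ctrl,x,y,.109,.094,.0015,9)
ctrl.line_to([x,y,.15],velocity=.12)
cv2.imwrite('pics/w10.png',ctrl.capture('wrist')[:,:,::-1])
ctrl.move_ptp([.45,-.2,.25],down(-90))
crop(ctrl.capture('side')[:,:,::-1],285,200,75,75,8,'pics/s10.png');rd(ctrl)
E
```

```text
t 54.43 p [ 0.5068 -0.0155  0.1503] F [-0.5  -0.23 -0.2 ] M [-0.021 -0.037 -0.011] o 0.3787
0.1075 [506.9 -14.8 107.8] [-0.3 -0.5 -0.8] [ 0.03 -0.02 -0.06] 55.35
0.1060 [506.6 -14.9 106. ] [-0.9  0.5 -1.1] [-0.03  0.01 -0.04] 55.6
0.1045 [506.6 -14.9 104.4] [-0.4 -0.9 -0.7] [ 0.   -0.01 -0.02] 55.85
0.1030 [506.6 -14.9 102.9] [-1.  -0.6  0.8] [ 0.   -0.02 -0.02] 56.1
0.1015 [506.6 -14.9 101.4] [-0.8 -0.6 -1. ] [-0.   -0.04  0.05] 56.35
0.1000 [507.  -14.9 100.4] [-0.7 -0.5  2.7] [-0.04  0.09  0.01] 56.6
0.0985 [507.3 -14.9 100.2] [-4.6  1.3 12.9] [0.43 1.48 0.  ] 56.85
 t 58.41 p [ 0.45   -0.1989  0.2487] F [-0.07 -0.82 -0.55] M [0.036 0.041 0.021] o 0.3805
```

View pics/s10.png

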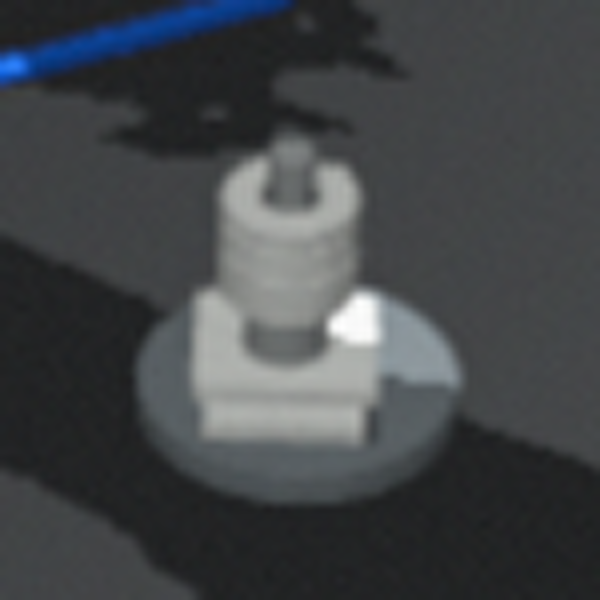

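The press met firm contact straight away at 100.2 mm, with the force rising sharply, so the top ring was already home. The stack is level and unchanged in the side view. I'm handing the job in.

```bash
python3 -c "
from cell import ctrl
ctrl.close_job();print(ctrl.get_time_s())"
```

```text
the job is handed in; nothing more can be done
the job is handed in; nothing more can be done
```

All three rings are on the arbor in order, thick, middle and thin from the bottom up, and the job was handed in at about 58.5 s. I told the rings apart by their visible wall thickness and left the red and green look-alikes alone.

**Placing:** I centred each ring by squeezing it from two directions. I then felt it over the tip at the measured arbor axis (x 0.5067, y −0.0149) and pushed it down in small steps until the force rose sharply. No ring caught on the tip, and the highest push I read was about 35 N.

**Seating heights:** The gripper stopped within about 0.5 mm of the expected seated height for each ring.

| Ring | Stopped at (mm) | Expected (mm) |
|---|---|---|
| Thick | 68.5 | 68.8 |
| Middle | 88.5 | 88.6 |
| Thin | 96.1 | 96.1 |

**Last checks:** A gentle press of about 13 N on both sides of the top ring met firm contact straight away. The final side picture shows a level stack with no visible gaps, and the arm was clear of everything.

**What disagreed:**
- The top and wrist cameras differed by 2–4 mm on the arbor's position. I used the average of two opposite wrist views.
- The picture-based thickness estimates came out 1–2 mm low for all three rings. The order was still clear, and the seating heights confirmed it.
- Seating each ring with the jaws gave 10–16 N of side force, well under the slide's 60 N limit.

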